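# Hook a padlock shackle onto a sprung pull tester

## Task

Pull-test the shackle of the unlocked padlock in the clip: take the test stand's sprung hook by its upright grip, draw it down beside the lock, swing its point through under the shackle, then ease it up slowly, drawing the shackle out until it comes to its stop and carries the whole pull, and let go, leaving the lock hooked on, upright and in place in its clip. Be gentle: the hook may touch the lock lightly but must not be forced against it, must not jerk the shackle up, and must never be let fly. Leave the key, the punch and the porcelain knob where they lie.

Things in the scene. Friction and masses are not known exactly. Their poses are not given: they have to be found in the camera images.
- pillar (a point): Foot of the fixed stand's upright steel pillar (22 mm thick, top 265 mm above the bench), on its axis at bench height. Frame of the stand: z up, x from the lock clip to the pillar. Base: green-grey casting 245 x 112 x 16 mm.
- clip (a point): Middle of the spring clip's floor, 22 mm above the bench, 150 mm from the pillar axis; the stand's frame. Fixed jaw on the -y side; sprung jaw (16 N pinch, guide pin and coil behind, reaching 70 mm out) on the +y side, both lower than the lock's top. Ears at the lock's two ends (60 mm apart outside) are turned in 2.5 mm over its shoulders, beyond the shackle's legs, top 43.5 mm above this floor.
- swivel (a joint): Angle of the sprung head about the pillar, rad: 0 = arm straight over the clip, positive = swung out to the stand's +y side, where it starts (0.35 to 0.7). Turns easily with slight friction and stays where left; range -0.25 to 1.0.
- head (a joint): How far the head (about 1 kg, with the inertia of 2.5 kg) is pulled down the pillar, m: 0 = fully up (the start), at most 0.076. A spring draws it up with about 6 N at the top and 1 N more per 14 mm, so 8 to 9 N at the lock (1.5 N either way, as the head's weight varies). Let go of, it flies up. Swivel and pull-down are its only freedoms: it stays level.
- grip (a point): Centre of the upright round wooden grip on the head's arm, 150 mm from the pillar axis: 26 mm thick, 50 mm tall (25 mm either way), clear above, arm and brass collar below. 235 mm above the bench at the start. A dial case 52 mm across, 9 mm high, sits on the arm 78 mm toward the pillar. Frame turns with the head: x to the pillar, z up.
- hook_bend (a point): Inside bottom of the hook's bend, where a hung bar rests: straight below the grip, 105 mm under its centre. Same frame as the grip. Hook: a J of 6 mm round steel bar in the plane across the arm, mouth 12 mm wide, shank on the +y side (its centre 9 mm from here), point on the -y side. The bar's underside is 6 mm below this.
- hook_tip (a point): Top of the hook's point: 9.5 mm to the -y side of hook_bend (grip's frame) and 11 mm above it. The point leads when the head is swung in from the parked side.
- hook: The steel hook itself, fixed under the head's arm; frame as the grip's, origin in the arm 37 mm below the grip's centre.
- padlock: Brass padlock, 0.35 kg, loose, upright in the clip. Body 50 mm wide (x, toward the pillar), 22 mm thick (y), 40 mm high; origin under its centre; axes parallel to the stand's, up to 1.5 mm off the clip's middle along x. Unlocked steel shackle: 8 mm bar, 24 mm wide inside, round at the top, in the plane of the width, so its window faces +y and -y.
- lock_top (a point): Centre of the flat top of the padlock's body, 40 mm above its underside: floor of the shackle's window.
- crown (a point): Underside of the shackle's bow at its middle: roof of the window, 21 to 39 mm above lock_top at the start. Lifted, the shackle slides up in the body against about 2.5 N of weight and friction another 3 to 15 mm, then its heel pin stops it dead; how far cannot be seen and differs from lock to lock. The hook, 17 mm from underside to top of its point, goes through below.
- key: Blackened iron warded key, about 90 mm long, 30 mm over the bow, lying flat on the bench; origin underneath near its middle.
- punch: Copper rivet punch, 110 mm long, 13 mm thick, lying on the bench; origin underneath at its middle.
- knob: White porcelain door knob, 48 mm across and 48 mm high, standing on its brass rose; origin at the centre of its underside.

How it is judged:
By the outcome, as a careful person would: the job done as asked, in the order asked, and still so for the second after the job is handed in, with the robot touching nothing.
It also fails if it takes over 58 s, if anything falls off the work surface, if the arm or the gripper's body presses on something with over 40 N, if the wrist force passes 120 N, or if a joint passes its speed limit or range.

## Robot

A 6-joint arm with a two-finger parallel gripper is mounted at the origin on the work surface. World frame = base frame: x ahead of the robot, y to its left, z up, the work surface at z = 0. Lengths are in mm, angles in rad, forces in N, time in s.
With the tool pointing down it reaches from about 300 to 775 mm from the base axis. Payload 14.6 kg.
Tool frame: the origin (TCP) lies between the finger pads; the fingertips stand 8 mm ahead of it and the grasp point (between the pads) lies 11 mm behind it; x points along the fingers, y is the direction in which the jaws open and shut, and the axes are right-handed (so a half turn about x gives the same grasp; the last joint's range is limited). The gripper opens to 94 mm and grips with 3 to 60 N. Pads are 16 mm wide; open, the fingers measure 119 mm over their backs; the gripper's body (75 mm by 177 mm) begins 78 mm behind the grasp point.
Start: joints at [-1.298, 0.3, 1.521, -0, 1.321, -0.067], TCP at [183.307, -518.544, 213.446] pointing down, gripper open.
Joint ranges: [-3.03, 3.03], [-0.79, 2.21], [0.23, 2.52], [-1.04, 4.18], [0, 3.07], [-2.55, 2.55]. Speed limits (rad/s): [2.22, 2.22, 2.57, 3.14, 3.14, 3.14].

## Interface

Orientations are given as [roll, pitch, yaw] about the fixed x, y, z axes, in that order (R = Rz(yaw) Ry(pitch) Rx(roll)).
In Python, from cell import telemetry, camera, calibration, order gives the robot as it stands.
- The arm moves only by the shell command python3 -m handwheel 'ROWS' [FORCE]. ROWS is JSON, a list of rows, each a list of 7 numbers: the turn, a rotation vector about the tool's x, y, z as a fraction of full scale, then the shift along the tool's x, y, z as a fraction of full scale, then the opening, from 0 (shut) to 1 (fully open). A call has 1 to 12 rows; each row is the pose to reach, as a shift and turn from the pose measured when the call began, along the tool's axes at that moment, turning the shorter way round; what a row does not reach only later rows make up. Full scale, the value 1, is 300 mm for a shift and pi rad for a turn. A row lasts 1/8 s, in which the tool goes at most 62.5 mm and 10.7 degrees, less where a joint would pass 70% of its speed; a pose out of reach is approached as far as the arm can. A call with a number of a shift or a turn outside -1 to 1 is refused whole. A call with a gripper value outside its range is refused whole. The fingers move at their own pace and stop on an object; FORCE is the grip in N (left out, the last holds). Time passes only in rows, so rows that repeat a pose let the fingers close. It gives the time, the measured TCP pose, the force and the opening at its end, in the units of the state.
- telemetry.read_state(): the state, without advancing time (a new reading comes with each control period).
- camera(name): name is "side" or "top" or "wrist"; returns the picture (420x560x3 uint8, red, green, blue); there is no depth.
- calibration(name): a dict with "fov_y" (degrees; the focal length in pixels is half the picture's height over the tangent of half this angle, whatever the lens; pixels are square), "cx", "cy" (the principal point, pixels), "position" and "attitude" of the camera in the world. Camera axes: x right, y down, z forward; pixel columns grow to the right and rows downward; lengths in mm; the calibration is good to about 2 mm. A picture is of the moment at which its call begins: read the wrist's pose just before it. calibration takes no time and is no camera call; for the wrist camera it gives the pose at the moment of the call.
- order.sign_off(): hands the job in, once; it reports no verdict.
The state is a dict: "clock": time; "joints": joint angles; "qd": joint speeds; "effort": joint torques, N m; "eef_pos": TCP position; "eef_rot": TCP orientation; "wrist_force": force on the tool from outside, world axes, zero at the start; "moment": the same for the moment, N m; "finger_gap": finger opening in mm.
Only numpy, scipy, OpenCV 4.12 (cv2) and the standard library are available. Lean on these libraries where they do the work, as an engineer would, in place of code of your own. Each camera call takes 0.05 s, during which the arm holds its last target.

## Working session

There is one attempt and no reset: what is moved stays moved. The work goes in short steps, Python scripts to look and compute and a shell command to move; the robot and the scene stay as the last step left them, time stands still between calls to the robot, and variables do not carry over. Pictures are saved under pics/ and viewed, and the job is handed in when it is done.

```bash
ls; mkdir -p pics; python3 - <<'E'
from cell import telemetry, camera, calibration, order
import cv2
print(telemetry.read_state())
for n in ["side","top","wrist"]:
    print(n,calibration(n))
    cv2.imwrite(f"pics/{n}0.png",camera(n)[:,:,::-1])
E
```

```text
pics
{'clock': 0.0, 'joints': array([-1.29756898e+00,  3.00484040e-01,  1.52160672e+00,  1.52957707e-05,
        1.32070611e+00, -6.65783755e-02]), 'qd': array([ 0.00034375,  0.00155355,  0.00033935, -0.00026387, -0.00084439,
        0.00056579]), 'effort': array([ 2.55375220e-03, -5.31804514e+01, -3.52740777e+01,  7.09030917e-02,
        2.43934459e-02, -1.06055393e-04]), 'eef_pos': array([ 183.25736551, -518.28975466,  212.86838554]), 'eef_rot': array([-1.64967699,  1.56959202,  1.83171759]), 'wrist_force': array([ 0.44162251, -0.20517979,  0.67728455]), 'moment': array([ 0.01722507,  0.03296226, -0.0462728 ]), 'finger_gap': 94.27062825053552}
side {'fov_y': 52.692854162126594, 'cx': 281.62845753746655, 'cy': 208.70595536315798, 'position': array([ 951.29410143, -341.1806088 ,  622.3090115 ]), 'attitude': array([-2.31397432,  0.01002404,  0.84710106])}
top {'fov_y': 45.53474363897186, 'cx': 274.01271616859617, 'cy': 201.85628536845235, 'position': array([ 493.86337345,  -21.95227549, 1060.64176958]), 'attitude': array([-3.03767447,  0.02732527, -1.57887008])}
wrist {'fov_y': 61.10999507119548, 'cx': 276.8060293200206, 'cy': 209.53961482822837, 'position': array([ 249.62898968, -493.83584984,  384.24302166]), 'attitude': array([ 2.89522787e+00,  8.27055738e-04, -1.23038595e+00])}
```

View pics/side0.png

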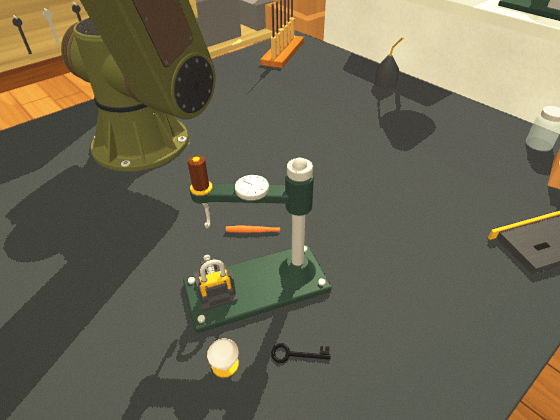

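View pics/top0.png

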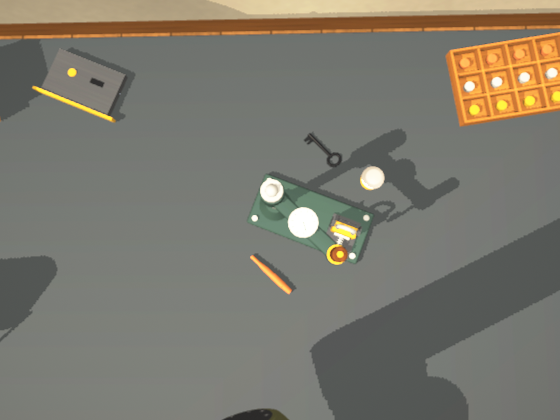

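View pics/wrist0.png

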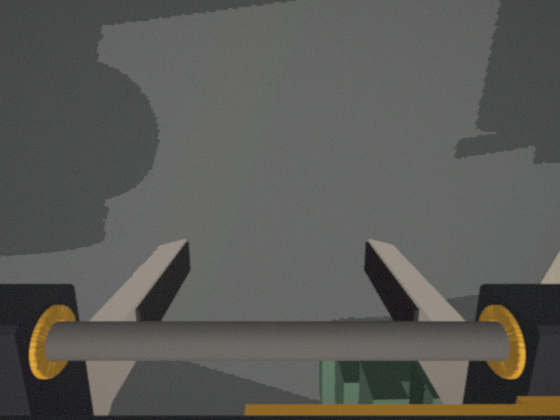

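The side view shows the grip near (198,175), the lock at (214,282) and the pillar top at (300,168). The top view shows the pillar top at (271,190), the grip at (338,255) and the lock at (346,230). I'll enlarge these areas.

```bash
cat > h.py <<'E'
import numpy as np, cv2
from scipy.spatial.transform import Rotation as R
from cell import telemetry, camera, calibration
def cam(c):
    f=210/np.tan(np.radians(c['fov_y']/2)); return f,R.from_euler('xyz',c['attitude']).as_matrix(),np.array(c['position'])
def ray(n,u,v,c=None):
    c=c or calibration(n); f,M,p=cam(c); d=M@np.array([(u-c['cx'])/f,(v-c['cy'])/f,1]); return p,d/np.linalg.norm(d)
def atz(n,u,v,z,c=None):
    p,d=ray(n,u,v,c); return p+d*(z-p[2])/d[2]
def proj(n,P,c=None):
    c=c or calibration(n); f,M,p=cam(c); q=M.T@(np.array(P,float)-p); return np.array([c['cx']+f*q[0]/q[2],c['cy']+f*q[1]/q[2]])
def tri(rays):
    A=np.zeros((3,3));b=np.zeros(3)
    for p,d in rays:
        Q=np.eye(3)-np.outer(d,d);A+=Q;b+=Q@p
    x=np.linalg.solve(A,b); return x,[np.linalg.norm(np.cross(x-p,d)) for p,d in rays]
def crop(img,u0,v0,w,h,s,name):
    c=cv2.resize(img[v0:v0+h,u0:u0+w,::-1],None,fx=s,fy=s,interpolation=cv2.INTER_CUBIC)
    for i in range(0,w,10):
        cv2.line(c,(i*s,0),(i*s,6 if (u0+i)%50 else 14),(0,255,255),1)
        if (u0+i)%20==0: cv2.putText(c,str(u0+i),(i*s,24),0,.4,(0,255,255),1)
    for i in range(0,h,10):
        cv2.line(c,(0,i*s),(6,i*s),(0,255,255),1)
        if (v0+i)%20==0: cv2.putText(c,str(v0+i),(8,i*s+4),0,.4,(0,255,255),1)
    cv2.imwrite('pics/'+name,c)
E
python3 - <<'E'
from h import *
s=cv2.imread('pics/side0.png')[:,:,::-1];t=cv2.imread('pics/top0.png')[:,:,::-1]
crop(s,180,150,160,100,5,'s0a.png');crop(s,170,240,160,100,5,'s0b.png');crop(t,240,165,150,110,5,'t0a.png')
E
```

```text
(no output)
```

View pics/s0a.png

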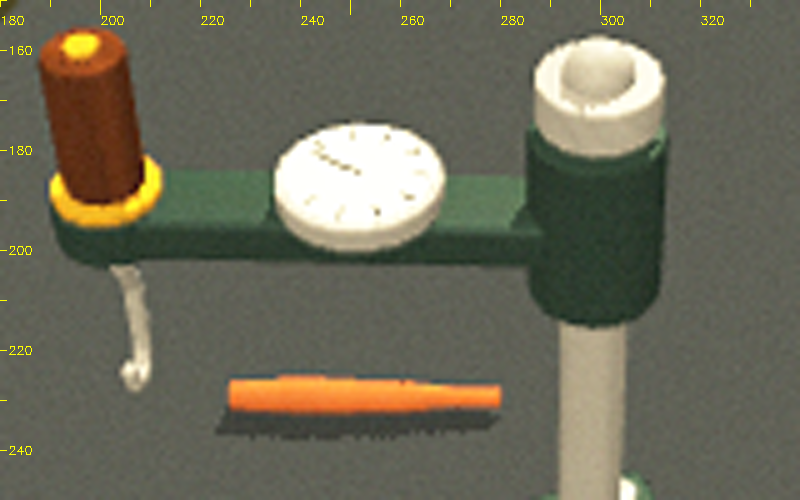

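View pics/s0b.png

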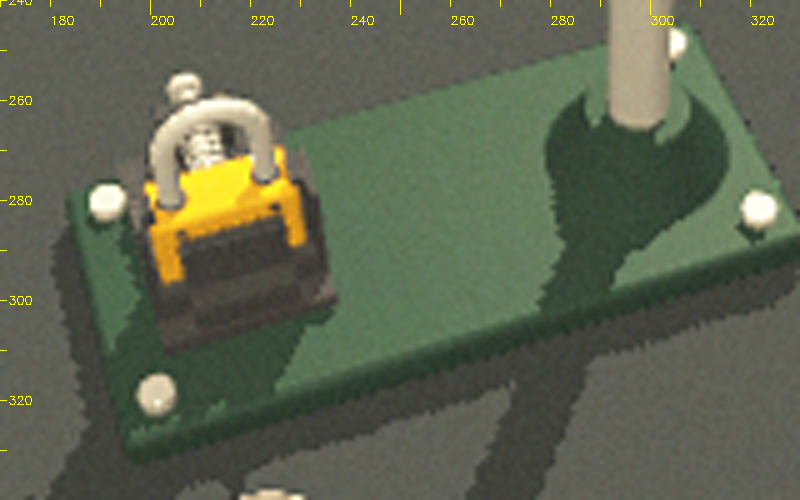

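View pics/t0a.png

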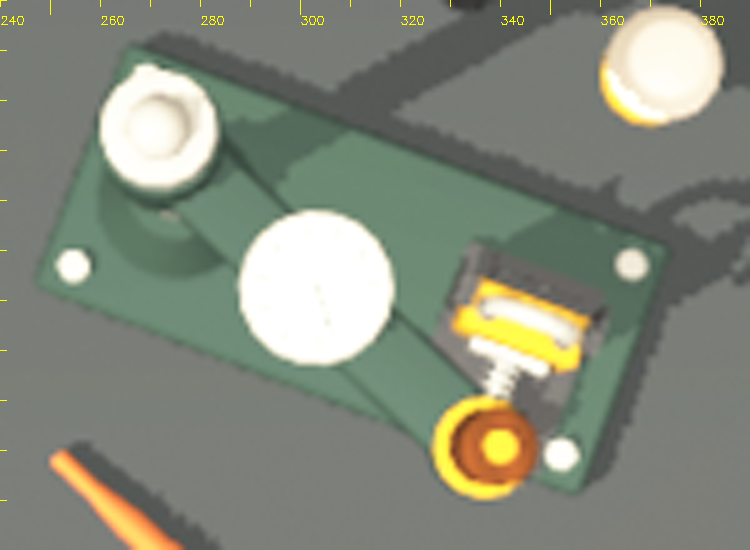

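```bash
python3 - <<'E'
from h import *
for u,v in [(266.4,174),(373.6,214),(355.4,263),(247.6,222)]: print('base',atz('top',u,v,16).round(1))
side=[atz('side',170+u/5,240+v/5,16).round(1) for u,v in [(75,205),(130,455),(685,35)]];print(side)
print('pillar cap top', atz('top',271.2,191,265).round(1), atz('side',180+598/5,150+75/5,265).round(1))
print('grip', tri([ray('top',240+500/5,165+446/5),ray('side',180+80/5,150+47/5)]))
print('pillarfoot side', atz('side',170+640/5,240+118/5,16))
print('dial', tri([ray('top',240+316/5,165+287/5),ray('side',180+360/5,150+180/5)]))
# bow inner-top: plane lines
print('bow outer mid', tri([ray('top',240+530/5,165+318/5),ray('side',170+212/5,240+100/5)]))
# legs at lock top
for u,v in [(172,205),(265,178)]: print('leg',atz('side',170+u/5,240+v/5,62).round(1))
print('knob',atz('top',372,178,24),'key',atz('top',322,148,2), 'punch',atz('top',271,274,6))
E
```

```text
base [662.4  21.3  16. ]
base [ 575.4 -201.6   16. ]
base [ 474.3 -161.3   16. ]
base [561.3  61.4  16. ]
[array([ 480.1, -163.5,   16. ]), array([ 578.6, -204.2,   16. ]), array([567.1,  55.3,  16. ])]
pillar cap top [594.6   3.5 265. ] [606.6  -7.7 265. ]
grip (array([ 492.63292045, -105.20485315,  261.04161057]), [np.float64(0.6143461764360634), np.float64(0.6143461764361132)])
pillarfoot side [585.69275734  14.2142536   16.        ]
dial (array([546.80864948, -48.86430494, 213.15224601]), [np.float64(0.24095966178728975), np.float64(0.24095966178719302)])
bow outer mid (array([ 541.1402694 , -133.59301377,  103.05845024]), [np.float64(0.1384207945759523), np.float64(0.13842079457588205)])
leg [ 537.4 -153.1   62. ]
leg [ 548.7 -123.6   62. ]
knob [ 649.97283328 -199.06103679   24.        ] key [719.64121062 -97.88280605   2.        ] punch [452.68220416  13.5024965    6.        ]
```

```bash
cat > fit.py <<'E'
from h import *
from scipy.optimize import least_squares
C={n:calibration(n) for n in('top','side')}
def pt(q,x,y,z,sw=None):
    a=q[2]; ex=np.array([np.cos(a),np.sin(a)]);ey=np.array([-ex[1],ex[0]])
    if sw is None: p=np.array(q[:2])+x*ex+y*ey
    else: # head frame: grip at -150 x, rotated by -sw (swing to +y)
        b=a-sw; e=np.array([np.cos(b),np.sin(b)]); p=np.array(q[:2])+x*e+y*np.array([-e[1],e[0]])
    return np.r_[p,z]
def P(n,X,q):
    c=dict(C[n]); o=q[7:10] if n=='top' else q[10:13]; c['position']=c['position']+o; return proj(n,X,c)
T=lambda u,v:(240+u/5,165+v/5); SA=lambda u,v:(180+u/5,150+v/5); SB=lambda u,v:(170+u/5,240+v/5)
def res(q):
    px,py,a,sw,bx,h,lx=q[:7]; r=[]
    def ob(n,X,uv,w=1): r.extend(w*(P(n,X,q)-uv))
    ob('top',pt(q,bx+122.5,-56,16),T(132,45));ob('top',pt(q,bx-122.5,-56,16),T(668,245));ob('top',pt(q,bx-122.5,56,16),T(577,490));ob('top',pt(q,bx+122.5,56,16),T(38,285))
    ob('side',pt(q,bx-122.5,56,16),SB(72,195));ob('side',pt(q,bx-122.5,-56,16),SB(127,432))
    ob('top',pt(q,-150,0,260,sw),T(500,446));ob('side',pt(q,-150,0,260,sw),SA(80,47))
    ob('side',pt(q,-150,0,260,sw)*0+pt(q,-150,0,260,sw),SA(80,47),0)
    ob('side',pt(q,0,0,16),SB(638,108),.7)
    ob('top',pt(q,-150+lx,0,h+8),T(530,318));ob('side',pt(q,-150+lx,0,h+7.5),SB(212,100))
    ob('side',pt(q,-150+lx-16,0,62),SB(170,203),.7);ob('side',pt(q,-150+lx+16,0,62),SB(265,178),.7)
    r.extend(q[7:13]/2.0); r.append(lx/1)
    return np.array(r)
if __name__=='__main__':
    q0=np.r_[595,6,1.199,.375,-70,95,0,np.zeros(6)]
    s=least_squares(res,q0); q=s.x; np.save('q.npy',q)
    J=np.linalg.inv(s.jac.T@s.jac); print(q.round(3)); print('sd',(np.sqrt(np.diag(J))*.6).round(3)[:7]); print(s.fun.round(2))
    print('clip',pt(q,-150,0,22),'grip',pt(q,-150,0,235,q[3]),'armdir',q[2]-q[3])
    print('cap top tri',tri([ray('top',240+156/5,165+127/5),ray('side',180+597/5,150+72/5)]), tri([ray('top',240+316/5,165+287/5),ray('side',180+360/5,150+180/5)])[0], 'dial pred',pt(q,-72,0,213,q[3]))
E
python3 fit.py
```

```text
[ 5.94581e+02  5.01900e+00  1.20600e+00  3.86000e-01 -7.82620e+01
  9.40160e+01 -6.50000e-02 -1.16600e+00  8.54000e-01  1.51600e+00
  1.16600e+00 -8.54000e-01 -1.38000e-01]
sd [1.077 1.06  0.004 0.006 0.724 1.582 0.499]
[-1.94 -0.52  0.71 -0.42  0.93  1.24 -1.89  1.04 -1.72 -2.15  0.37  1.74
  0.32 -0.26  0.77 -0.4   0.   -0.   -0.03  4.71  1.16 -0.44 -0.64  0.32
  0.86 -1.44  0.66 -1.75 -0.58  0.43  0.76  0.58 -0.43 -0.07 -0.07]
clip [ 541.01684086 -135.09070112   22.        ] grip [ 492.18529254 -104.59388874  235.        ] armdir 0.8194286398884951
cap top tri (array([596.24040667,   3.09509863, 255.07759693]), [np.float64(0.9182773003972073), np.float64(0.9182773003973079)]) [546.80864948 -48.86430494 213.15224601] dial pred [545.43112233 -47.59492726 213.        ]
```

```bash
sed -i "s/ob('side',pt(q,0,0,16),SB(638,108),.7)/pass/" fit.py; python3 fit.py; python3 - <<'E'
from h import *
s=telemetry.read_state();M=R.from_euler('xyz',s['eef_rot']).as_matrix();print(M.round(3))
c=calibration('wrist');print((M.T@(c['position']-s['eef_pos'])).round(1))
E
```

```text
[ 5.96241e+02  3.42100e+00  1.19500e+00  3.90000e-01 -7.73300e+01
  9.59350e+01  4.08000e-01 -4.73000e-01  4.94000e-01  1.65200e+00
  4.73000e-01 -4.94000e-01  2.83000e-01]
sd [1.103 1.079 0.004 0.006 0.743 1.593 0.509]
[-1.43 -1.23  0.78 -0.    0.47  1.46 -1.89  0.11 -1.3  -1.75  0.13  2.41
  0.17  0.11  0.83  0.21  0.    0.    1.4  -0.32 -0.86  0.39  0.78 -0.9
  0.63 -1.12 -0.24  0.25  0.83  0.24 -0.25  0.14  0.41]
clip [ 541.21361322 -136.12137267   22.        ] grip [ 492.29278621 -104.72162065  235.        ] armdir 0.8051700724518738
cap top tri (array([596.24040667,   3.09509863, 255.07759693]), [np.float64(0.9182773003972073), np.float64(0.9182773003973079)]) [546.80864948 -48.86430494 213.15224601] dial pred [546.34589947 -48.48763673 213.        ]
[[-0.     0.333 -0.943]
 [ 0.001 -0.943 -0.333]
 [-1.    -0.001 -0.   ]]
[-171.3   -1.2  -70.7]
```

```bash
cat >> h.py <<'E'
def plan(target,yang):
    """target TCP world, yang = world angle of tool y with tool x straight down -> row numbers"""
    s=telemetry.read_state();M=R.from_euler('xyz',s['eef_rot']).as_matrix()
    y=np.array([np.cos(yang),np.sin(yang),0]);x=np.array([0,0,-1.]);T=np.c_[x,y,np.cross(x,y)]
    rv=R.from_matrix(M.T@T).as_rotvec()/np.pi; sh=M.T@(np.array(target,float)-s['eef_pos'])/300
    print('t',round(s['clock'],2),'pos',s['eef_pos'].round(1),'turn',rv.round(4),'shift',sh.round(4),'F',s['wrist_force'].round(2),'gap',round(s['finger_gap'],1))
E
python3 - <<'E'
from h import *
plan([340,-310,310],-1.0)
E
```

```text
t 0.15 pos [ 183.3 -518.4  213. ] turn [-0.0735 -0.0001  0.0003] shift [-0.3228 -0.481  -0.7241] F [0.16 0.03 0.17] gap 94.1
```

```bash
python3 -m handwheel '[[0,0,0,-0.2,0,0,1],[-0.02,0,0,-0.32,-0.1,-0.15,1],[-0.0735,0,0,-0.323,-0.481,-0.724,1],[-0.0735,0,0,-0.323,-0.481,-0.724,1],[-0.0735,0,0,-0.323,-0.481,-0.724,1],[-0.0735,0,0,-0.323,-0.481,-0.724,1],[-0.0735,0,0,-0.323,-0.481,-0.724,1]]'; python3 - <<'E'
from h import *
plan([492,-105,320],-0.765)
E
```

```text
clock: 1.02
eef_pos: [340.5, -309.1, 310.1]
eef_rot: [-1.918, 1.57, 1.797]
wrist_force: [0.8, -0.8, -0.1]
finger_gap: 94.2
t 1.02 pos [ 340.5 -309.1  310.1] turn [-0.0741 -0.0001  0.0002] shift [-0.0326 -0.298  -0.7932] F [ 0.77 -0.82 -0.06] gap 94.2
```

```bash
python3 -m handwheel '[[-0.0741,0,0,-0.033,-0.298,-0.793,1],[-0.0741,0,0,-0.033,-0.298,-0.793,1],[-0.0741,0,0,-0.033,-0.298,-0.793,1],[-0.0741,0,0,-0.033,-0.298,-0.793,1],[-0.0741,0,0,-0.033,-0.298,-0.793,1],[-0.0741,0,0,-0.033,-0.298,-0.793,0.7],[-0.0741,0,0,-0.033,-0.298,-0.793,0.7]]'; python3 - <<'E'
from h import *
plan([492,-105,250],-0.765)
for n in ['wrist','side','top']:
    im=camera(n);cv2.imwrite(f'pics/{n}1.png',im[:,:,::-1])
E
```

```text
clock: 1.9
eef_pos: [491.4, -106.6, 320.1]
eef_rot: [-1.888, 1.57, 2.058]
wrist_force: [0.0, 0.4, -0.2]
finger_gap: 77.6
t 1.9 pos [ 491.4 -106.6  320.1] turn [-0.0006 -0.0001  0.0002] shift [ 0.2337 -0.0019 -0.0052] F [ 0.04  0.43 -0.24] gap 77.6
```

View pics/wrist1.png

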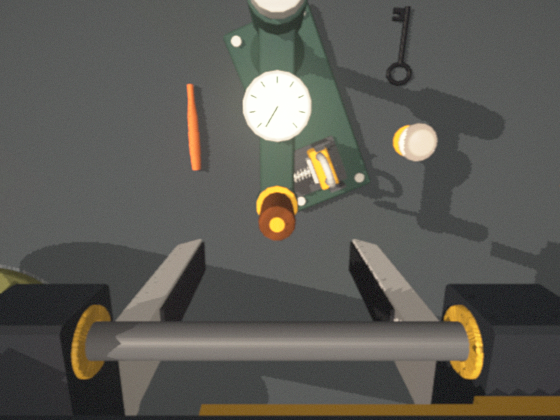

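View pics/side1.png

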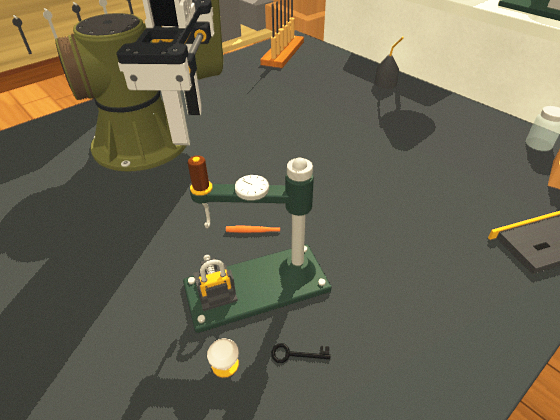

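The wrist view shows the arm aligned vertically in the image. The grip's brass dot is at (277,225), the dial centre at (277,105), and the lock's shackle near (322,168). The gripper is clear above the grip.

```bash
python3 - <<'E'
from h import *
c=calibration('wrist')
print('grip',atz('wrist',277,225,260,c),'dial',atz('wrist',277,105,214,c))
im=cv2.imread('pics/wrist1.png')[:,:,::-1];crop(im,220,110,160,110,5,'w1a.png')
E
```

```text
grip [ 492.51926933 -103.97625769  260.        ] dial [548.0027531  -46.30593896 214.        ]
```

View pics/w1a.png

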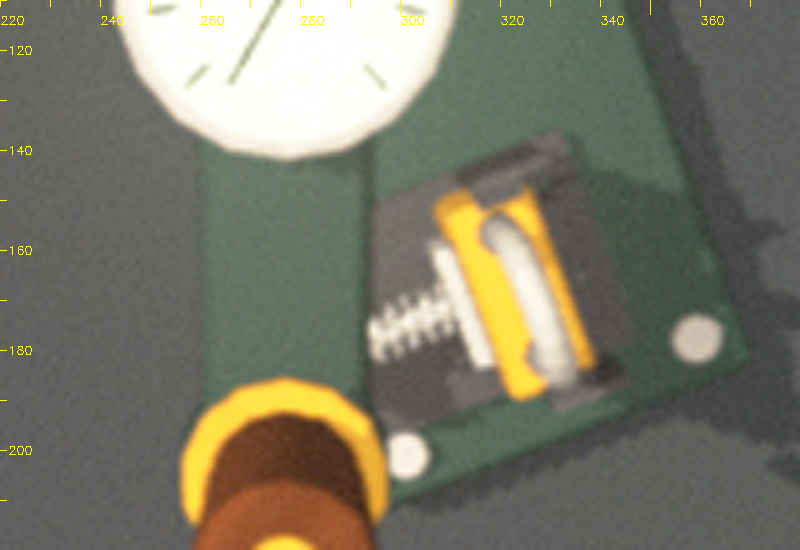

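```bash
python3 - <<'E'
from h import *
c=calibration('wrist')
print('bow',[atz('wrist',325.6,167,z,c).round(1) for z in (95,104)],'locktop',atz('wrist',323.6,168,62,c).round(1))
r=ray('wrist',325.6,167,c)
print(tri([r,ray('top',240+530/5,165+318/5),ray('side',170+212/5,240+100/5)]))
print('lock corners',[atz('wrist',220+u/5,110+v/5,62,c).round(1) for u,v in[(435,203),(525,190),(595,365),(517,400)]])
plan([492.4,-104.4,226],-0.765)
E
```

```text
bow [array([ 544.4, -128.4,   95. ]), array([ 544.3, -126.7,  104. ])] locktop [ 542.2 -133.8   62. ]
(array([ 541.97114146, -131.42516142,  101.62096288]), [np.float64(4.781307976034341), np.float64(2.3101264117530578), np.float64(2.57166826135946)])
lock corners [array([ 541.8, -104.6,   62. ]), array([ 559.4, -117.2,   62. ]), array([ 543.4, -160.5,   62. ]), array([ 523.8, -153.8,   62. ])]
t 2.05 pos [ 491.6 -106.1  320.3] turn [-0.0005 -0.0002  0.0001] shift [ 0.3142 -0.0017 -0.0058] F [ 0.21 -0.13 -0.8 ] gap 67.0
```

```bash
python3 -m handwheel '[[0,0,0,0.1,-0.0017,-0.0058,0.7],[0,0,0,0.2,-0.0017,-0.0058,0.7],[0,0,0,0.28,-0.0017,-0.0058,0.7],[0,0,0,0.314,-0.0017,-0.0058,0.7],[0,0,0,0.314,-0.0017,-0.0058,0.7]]'; python3 - <<'E'
from h import *
plan([492.4,-104.4,226],-0.765)
for n in ['wrist','side']:
    im=camera(n);cv2.imwrite(f'pics/{n}2.png',im[:,:,::-1])
    if n=='side': crop(im,130,100,200,150,4,'s2.png')
E
```

```text
clock: 2.68
eef_pos: [492.3, -104.7, 226.2]
eef_rot: [-2.015, 1.57, 1.93]
wrist_force: [0.0, 1.2, 1.5]
finger_gap: 65.9
t 2.67 pos [ 492.3 -104.7  226.2] turn [-0.0006 -0.0001  0.0002] shift [ 0.0006 -0.0004 -0.0009] F [0.01 1.19 1.5 ] gap 65.9
```

View pics/wrist2.png

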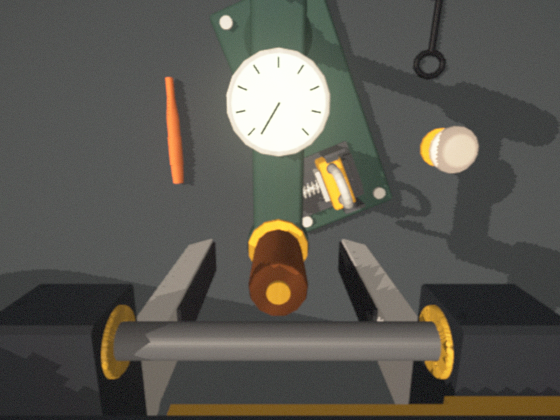

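View pics/s2.png

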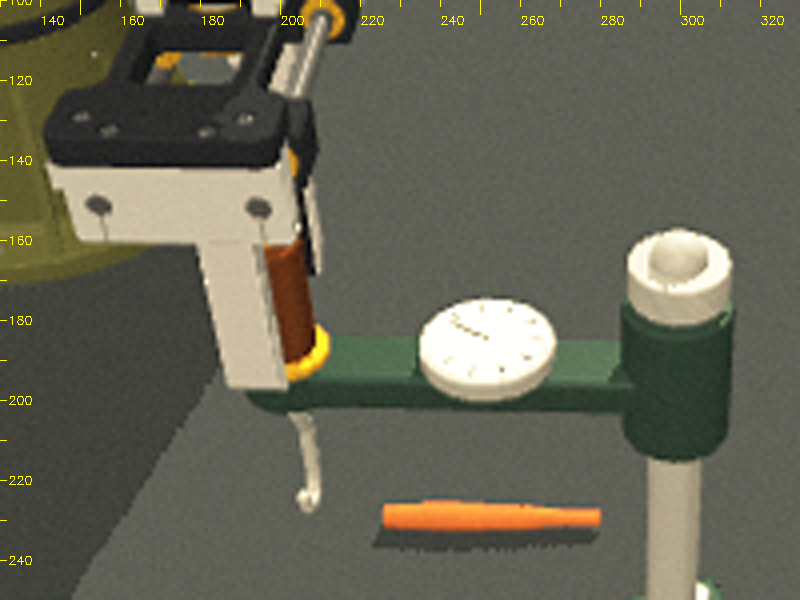

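The grip stands centred between the fingers: dot at (278,293), fingertips at x=213 and 343. The fingertips are above the collar. Closing.

```bash
python3 - <<'E'
from h import *
print(atz('wrist',278,293,260))
E
python3 -m handwheel '[[0,0,0,0,0,0,0.4],[0,0,0,0,0,0,0.3],[0,0,0,0,0,0,0.2],[0,0,0,0,0,0,0.2],[0,0,0,0,0,0,0.15],[0,0,0,0,0,0,0.1]]' 30; python3 - <<'E'
from h import *
plan([492.3,-104.5,226.2],-0.765)
E
```

```text
[ 492.20100379 -104.5742109   260.        ]
clock: 3.52
eef_pos: [492.7, -104.6, 227.1]
eef_rot: [2.508, 1.569, 0.171]
wrist_force: [0.0, -0.1, 0.2]
finger_gap: 24.9
t 3.52 pos [ 492.7 -104.6  227.1] turn [-0.0006 -0.0003 -0.0003] shift [ 0.003  -0.0012  0.0005] F [ 0.03 -0.09  0.18] gap 24.9
```

```bash
python3 -m handwheel '[[0,0,0,0.01,0,0,0.1],[0,0,0,0.03,0,0,0.1],[0,0,0,0.05,0,0,0.1],[0,0,0,0.07,0,0,0.1],[0,0,0,0.09,0,0,0.1],[0,0,0,0.11,0,0,0.1],[0,0,0,0.13,0,0,0.1],[0,0,0,0.15,0,0,0.1],[0,0,0,0.165,0,0,0.1],[0,0,0,0.175,0,0,0.1],[0,0,0,0.18,0,0,0.1],[0,0,0,0.18,0,0,0.1]]'; python3 - <<'E'
from h import *
plan([492.3,-104.5,173],-0.765)
for n in ['side']:
    im=camera(n);cv2.imwrite(f'pics/{n}3.png',im[:,:,::-1])
    crop(im,160,200,100,100,6,'s3.png')
E
```

```text
clock: 5.03
eef_pos: [493.0, -105.0, 173.8]
eef_rot: [2.12, 1.568, -0.217]
wrist_force: [-3.1, -1.8, 9.2]
finger_gap: 25.5
t 5.03 pos [ 493.  -105.   173.8] turn [-0.0006 -0.0004 -0.0007] shift [ 0.0026 -0.0028  0.0004] F [-3.1  -1.77  9.23] gap 25.5
```

View pics/s3.png

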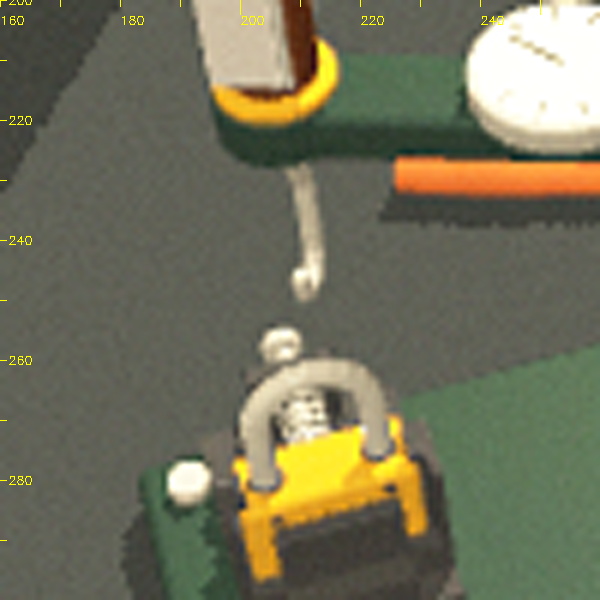

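```bash
cat >> h.py <<'E'
PIL=np.array([596.2,3.6]); A0=1.192
def arc(dz_to,phis,phi0=None):
    """rows rotating current TCP about the pillar to head angles phis, tcp height dz_to"""
    s=telemetry.read_state();M=R.from_euler('xyz',s['eef_rot']).as_matrix()
    v=s['eef_pos'][:2]-PIL; cur=np.arctan2(-v[1],-v[0]); print('t',round(s['clock'],2),'pos',s['eef_pos'].round(2),'r',np.hypot(*v).round(2),'phi',round(A0-cur,4),'F',s['wrist_force'].round(2),'M',s['moment'].round(2),'gap',round(s['finger_gap'],2))
    ty=np.arctan2(M[1,1],M[0,1]);print('tool yaw err',round(ty-(cur-np.pi/2),4),'radialF',round(float(-s['wrist_force'][:2]@v/np.hypot(*v)),2),'tangF(+y)',round(float(s['wrist_force'][:2]@np.array([v[1],-v[0]])/np.hypot(*v)),2))
    for p in phis:
        b=A0-p; X=np.r_[PIL-150*np.array([np.cos(b),np.sin(b)]),dz_to]
        sh=M.T@(X-s['eef_pos'])/300
        y=np.array([np.sin(b),-np.cos(b),0]);x=np.array([0,0,-1.]);T=np.c_[x,y,np.cross(x,y)]
        rv=R.from_matrix(M.T@T).as_rotvec()/np.pi
        print(p,rv.round(4),sh.round(4))
E
python3 - <<'E'
from h import *
arc(173,[.36,.33,.3,.27,.24,.21,.18,.15,.13,.12])
c=calibration('side')
def hk(phi,bend):
    b=A0-phi; e=np.array([np.cos(b),np.sin(b)]);ey=np.array([-e[1],e[0]]);o=PIL-150*e
    return proj('side',np.r_[o-9.5*ey,bend+11],c).round(1),proj('side',np.r_[o,bend-6],c).round(1)
print(hk(.387,76.5),hk(0,76.5))
E
```

```text
t 5.08 pos [ 492.97 -105.    173.79] r 149.83 phi 0.3813 F [-2.33 -2.39  9.39] M [-0.22  0.54  0.03] gap 25.62
tool yaw err -0.0068 radialF -3.34 tangF(+y) 0.04
0.36 [-0.0089 -0.0004 -0.0007] [0.0027 0.0106 0.0004]
0.33 [-0.0185 -0.0004 -0.0007] [ 0.0027  0.0256 -0.0003]
0.3 [-0.028  -0.0004 -0.0007] [ 0.0027  0.0406 -0.0014]
0.27 [-0.0376 -0.0004 -0.0007] [ 0.0028  0.0555 -0.0029]
0.24 [-0.0471 -0.0004 -0.0007] [ 0.0028  0.0704 -0.0049]
0.21 [-0.0567 -0.0003 -0.0007] [ 0.0028  0.0852 -0.0073]
0.18 [-0.0662 -0.0003 -0.0007] [ 0.0029  0.0999 -0.0102]
0.15 [-0.0758 -0.0003 -0.0007] [ 0.0029  0.1145 -0.0135]
0.13 [-0.0821 -0.0003 -0.0007] [ 0.0029  0.1242 -0.016 ]
0.12 [-0.0853 -0.0003 -0.0007] [ 0.0029  0.129  -0.0173]
(array([210.4, 245.2]), array([212.5, 247.8])) (array([213.7, 271.1]), array([213.6, 273.4]))
```

```bash
python3 - <<'E'
from h import *
c=calibration('side')
for X in ([541,-135.3],[541.5,-134]):
  for z in (90,94,98,102): print(X,z,proj('side',X+[z],c).round(1))
  print(proj('side',X+[62],c).round(1))
E
python3 -m handwheel '[[-0.0089,0,0,0.003,0.0106,0.0004,0.1],[-0.0185,0,0,0.003,0.0256,-0.0003,0.1],[-0.028,0,0,0.003,0.0406,-0.0014,0.1],[-0.0376,0,0,0.003,0.0555,-0.0029,0.1],[-0.0471,0,0,0.003,0.0704,-0.0049,0.1],[-0.0567,0,0,0.003,0.0852,-0.0073,0.1],[-0.0662,0,0,0.003,0.0999,-0.0102,0.1],[-0.0758,0,0,0.003,0.1145,-0.0135,0.1],[-0.0821,0,0,0.003,0.1242,-0.016,0.1],[-0.0821,0,0,0.003,0.1242,-0.016,0.1]]'; python3 - <<'E'
from h import *
im=camera('side');cv2.imwrite(f'pics/side4.png',im[:,:,::-1])
crop(im,170,220,80,80,8,'s4.png')
arc(173,[.13])
E
```

```text
[541, -135.3] 90 [212.5 265.8]
[541, -135.3] 94 [212.2 264.2]
[541, -135.3] 98 [211.9 262.5]
[541, -135.3] 102 [211.6 260.9]
[214.6 276.6]
[541.5, -134] 90 [213.4 265.5]
[541.5, -134] 94 [213.1 263.9]
[541.5, -134] 98 [212.8 262.3]
[541.5, -134] 102 [212.5 260.7]
[215.4 276.4]
clock: 6.32
eef_pos: [523.7, -127.8, 173.9]
eef_rot: [1.76, 1.567, -0.32]
wrist_force: [-0.8, -2.7, 8.5]
finger_gap: 25.4
t 6.38 pos [ 523.62 -127.81  173.89] r 150.12 phi 0.1258 F [-1.14 -2.53  9.25] M [-0.16  0.32 -0.05] gap 25.9
tool yaw err -0.0045 radialF -2.77 tangF(+y) -0.22
0.13 [-0.0001 -0.0003 -0.0013] [ 0.0029 -0.0021 -0.0004]
```

View pics/s4.png

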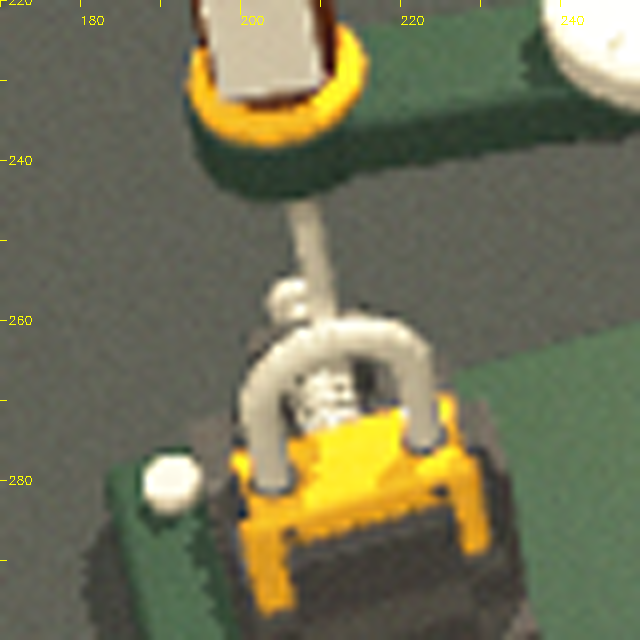

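The hook shank shows at (208,250), coming down behind the bow (bow bar centre ≈ (213.5,262), so crown z≈95). Margins are about 8 mm above and below, so I'll swing in slowly.

```bash
python3 - <<'E'
from h import *
arc(173.2,[.11,.09,.07,.05,.04])
E
```

```text
t 6.38 pos [ 523.62 -127.81  173.89] r 150.12 phi 0.1258 F [-1.14 -2.53  9.25] M [-0.16  0.32 -0.05] gap 25.9
tool yaw err -0.0045 radialF -2.77 tangF(+y) -0.22
0.11 [-0.0065 -0.0003 -0.0013] [ 0.0023  0.0079 -0.0005]
0.09 [-0.0128 -0.0002 -0.0014] [ 0.0024  0.0179 -0.0008]
0.07 [-0.0192 -0.0002 -0.0014] [ 0.0024  0.0279 -0.0013]
0.05 [-0.0256 -0.0002 -0.0014] [ 0.0024  0.0379 -0.002 ]
0.04 [-0.0288 -0.0002 -0.0014] [ 0.0025  0.0428 -0.0024]
```

```bash
python3 -m handwheel '[[-0.0033,0,0,0.0023,0.004,-0.0002,0.1],[-0.0065,0,0,0.0023,0.0079,-0.0005,0.1],[-0.0097,0,0,0.0023,0.013,-0.0006,0.1],[-0.0128,0,0,0.0023,0.0179,-0.0008,0.1],[-0.016,0,0,0.0023,0.023,-0.001,0.1],[-0.0192,0,0,0.0023,0.0279,-0.0013,0.1],[-0.0224,0,0,0.0023,0.033,-0.0016,0.1],[-0.0256,0,0,0.0023,0.0379,-0.002,0.1],[-0.0288,0,0,0.0023,0.0428,-0.0024,0.1],[-0.0288,0,0,0.0023,0.0428,-0.0024,0.1]]'; python3 - <<'E'
from h import *
im=camera('side');cv2.imwrite(f'pics/side5.png',im[:,:,::-1])
crop(im,170,220,80,80,8,'s5.png')
im=camera('wrist');cv2.imwrite('pics/wrist5.png',im[:,:,::-1])
arc(173.2,[.03,.02,.01,0])
E
```

```text
clock: 7.62
eef_pos: [535.6, -133.9, 174.1]
eef_rot: [1.627, 1.565, -0.363]
wrist_force: [-0.5, -2.7, 8.0]
finger_gap: 25.4
t 7.72 pos [ 535.58 -133.87  174.13] r 150.24 phi 0.0366 F [ 0.05 -2.43  8.43] M [-0.12  0.5  -0.08] gap 25.18
tool yaw err -0.0036 radialF -2.2 tangF(+y) -1.03
0.03 [-0.0032 -0.0001 -0.0019] [ 0.0031  0.0033 -0.0008]
0.02 [-0.0064 -0.0001 -0.0019] [ 0.0032  0.0083 -0.0009]
0.01 [-0.0096 -0.0001 -0.0019] [ 0.0032  0.0133 -0.001 ]
0 [-0.0128 -0.0001 -0.0019] [ 0.0032  0.0183 -0.0012]
```

View pics/s5.png

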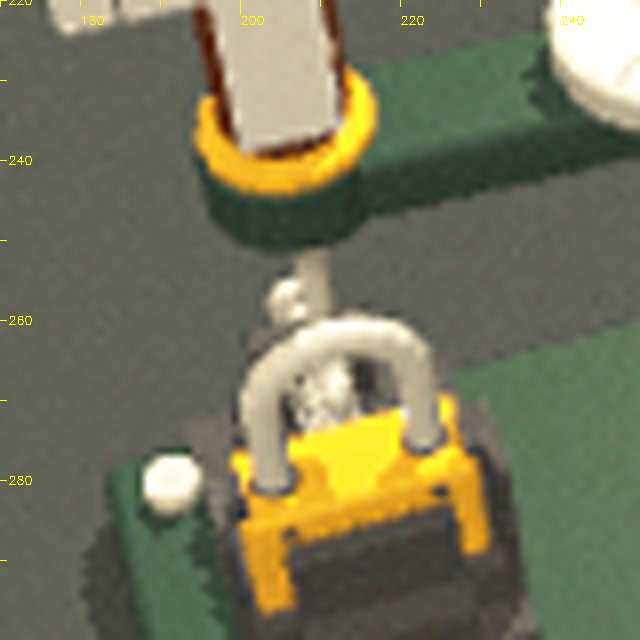

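View pics/wrist5.png

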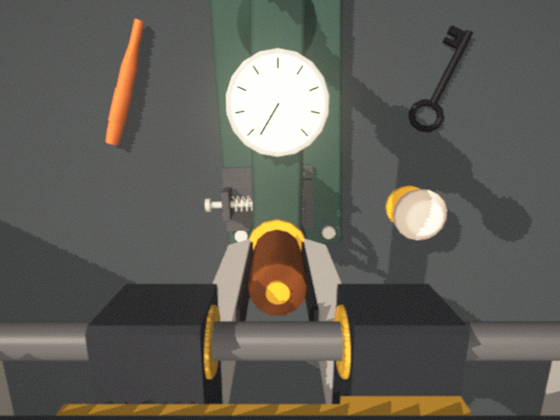

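The hook point is now visible in the window at about (211.5,267), under the bow. Nothing is touching (tangential force about −1 N). I'll swing the last 5 mm to centre.

```bash
python3 -m handwheel '[[-0.003,0,0,0.0032,0.0033,-0.0008,0.1],[-0.0048,0,0,0.0032,0.0058,-0.0009,0.1],[-0.0064,0,0,0.0032,0.0083,-0.0009,0.1],[-0.008,0,0,0.0032,0.011,-0.001,0.1],[-0.0096,0,0,0.0032,0.0133,-0.001,0.1],[-0.0112,0,0,0.0032,0.016,-0.0011,0.1],[-0.0128,0,0,0.0032,0.0183,-0.0012,0.1],[-0.0128,0,0,0.0032,0.0183,-0.0012,0.1]]'; python3 - <<'E'
from h import *
im=camera('side');cv2.imwrite(f'pics/side6.png',im[:,:,::-1])
crop(im,180,230,60,60,10,'s6.png')
im=camera('top');crop(im,290,190,100,80,8,'t6.png')
arc(173.2,[0,-.01])
E
```

```text
clock: 8.72
eef_pos: [541.1, -136.2, 174.1]
eef_rot: [1.554, 1.563, -0.396]
wrist_force: [-1.2, -2.8, 9.2]
finger_gap: 25.5
t 8.82 pos [ 541.06 -136.2   174.11] r 150.28 phi -0.0031 F [-0.49 -3.57  9.73] M [-0.05  0.59 -0.04] gap 25.59
tool yaw err -0.0033 radialF -3.5 tangF(+y) -0.85
0 [-0.0001  0.0001 -0.0024] [ 0.003  -0.0016 -0.0009]
-0.01 [-0.0033  0.0001 -0.0024] [ 0.0031  0.0034 -0.0009]
```

View pics/s6.png

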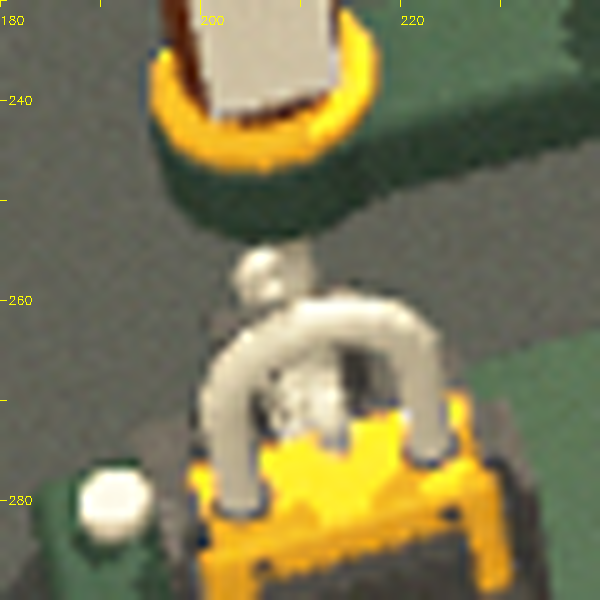

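View pics/t6.png

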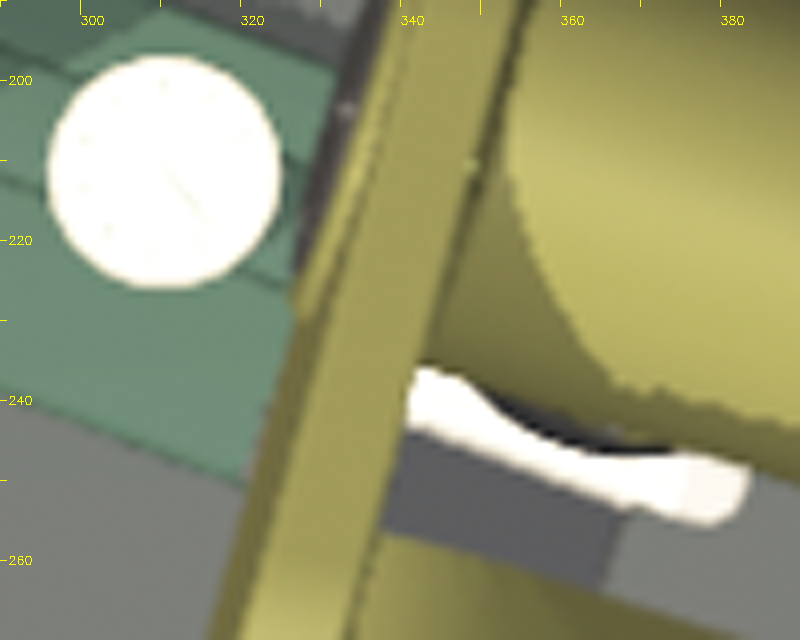

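The hook sits under the bow, with its lower end at about (213,274) and the bow middle at (213,262); the two are centred to about 1 mm. I'll ease up now, with free travel to about 3 mm below the crown first.

```bash
python3 -m handwheel '[[0,0,0,0,-0.0005,0.001,0.1],[0,0,0,-0.003,-0.001,0.0015,0.1],[0,0,0,-0.006,-0.001,0.0015,0.1],[0,0,0,-0.01,-0.001,0.0015,0.1],[0,0,0,-0.014,-0.001,0.0015,0.1],[0,0,0,-0.018,-0.001,0.0015,0.1],[0,0,0,-0.022,-0.001,0.0015,0.1],[0,0,0,-0.026,-0.001,0.0015,0.1],[0,0,0,-0.03,-0.001,0.0015,0.1],[0,0,0,-0.034,-0.001,0.0015,0.1],[0,0,0,-0.036,-0.001,0.0015,0.1],[0,0,0,-0.037,-0.001,0.0015,0.1]]'; python3 - <<'E'
from h import *
arc(190,[0])
im=camera('side');crop(im,180,230,60,60,10,'s7.png')
E
```

```text
clock: 10.32
eef_pos: [541.0, -136.3, 186.0]
eef_rot: [1.64, 1.562, -0.31]
wrist_force: [1.4, 1.6, 8.4]
finger_gap: 25.4
t 10.32 pos [ 540.98 -136.28  186.02] r 150.38 phi -0.0028 F [1.37 1.6  8.44] M [ 0.67  0.34 -0.1 ] gap 25.41
tool yaw err -0.0031 radialF 1.99 tangF(+y) -0.68
0 [-0.0001 -0.0002 -0.0028] [-0.0133 -0.0013 -0.0013]
```

View pics/s7.png

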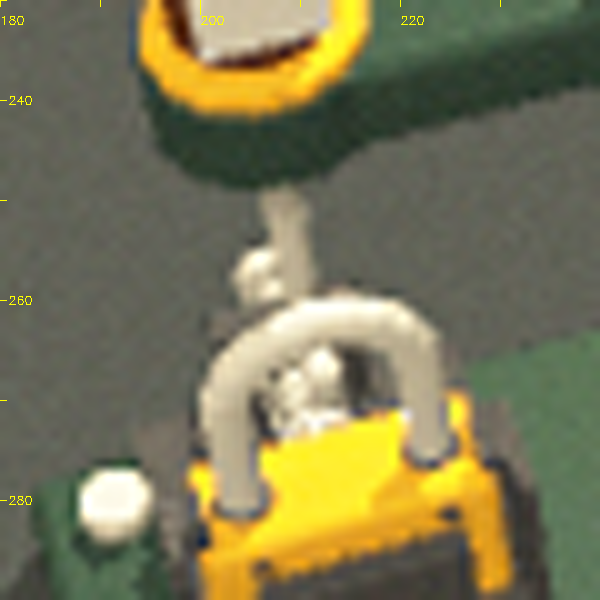

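The hook point at (212,266) is rising just in front of the bow and isn't catching. I'll continue more slowly.

```bash
python3 -m handwheel '[[0,0,0,-0.0015,0,-0.0003,0.1],[0,0,0,-0.003,0,-0.0005,0.1],[0,0,0,-0.0045,0,-0.0005,0.1],[0,0,0,-0.006,0,-0.0005,0.1],[0,0,0,-0.0075,0,-0.0005,0.1],[0,0,0,-0.009,0,-0.0005,0.1],[0,0,0,-0.0105,0,-0.0005,0.1],[0,0,0,-0.012,0,-0.0005,0.1]]'; python3 - <<'E'
from h import *
arc(190,[0])
E
python3 -m handwheel '[[0,0,0,-0.0015,0,0,0.1],[0,0,0,-0.003,0,0,0.1],[0,0,0,-0.0045,0,0,0.1],[0,0,0,-0.006,0,0,0.1],[0,0,0,-0.0075,0,0,0.1],[0,0,0,-0.009,0,0,0.1]]'; python3 - <<'E'
from h import *
arc(190,[0])
im=camera('side');crop(im,180,230,60,60,10,'s8.png')
E
```

```text
clock: 11.38
eef_pos: [541.2, -136.3, 190.3]
eef_rot: [1.637, 1.561, -0.313]
wrist_force: [0.2, -1.5, 7.5]
finger_gap: 25.5
t 11.38 pos [ 541.18 -136.29  190.34] r 150.32 phi -0.0041 F [ 0.23 -1.45  7.46] M [ 0.22  0.74 -0.02] gap 25.48
tool yaw err -0.0046 radialF -1.27 tangF(+y) -0.75
0 [-0.0002 -0.0002 -0.0031] [ 0.0011 -0.002  -0.0011]
clock: 12.12
eef_pos: [541.2, -136.3, 193.2]
eef_rot: [1.647, 1.561, -0.303]
wrist_force: [0.2, -0.6, 5.1]
finger_gap: 25.5
t 12.12 pos [ 541.19 -136.27  193.17] r 150.3 phi -0.0041 F [ 0.19 -0.61  5.06] M [ 0.24  0.61 -0.04] gap 25.47
tool yaw err -0.0046 radialF -0.49 tangF(+y) -0.4
0 [-0.0002 -0.0002 -0.0031] [ 0.0106 -0.0021 -0.001 ]
```

View pics/s8.png

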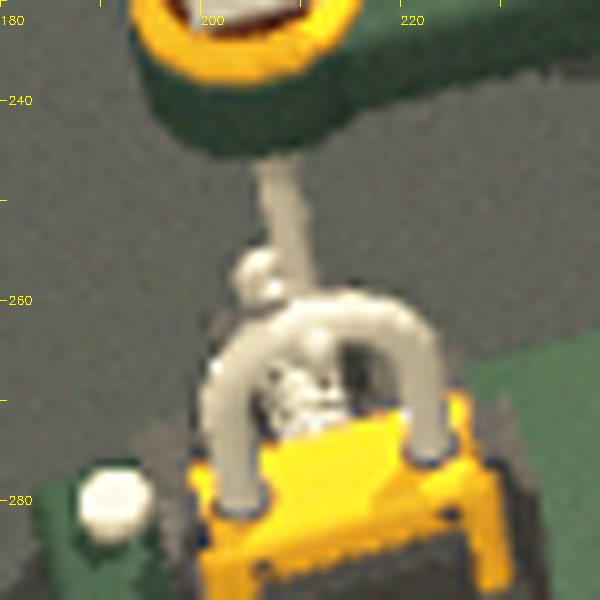

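Fz fell from 7.5 to 5.1 N, so the hook has taken up the shackle (bend at about 96 mm). The tip at (211,264.5) sits in front of the bow as it should. I'll draw it up in small guarded steps.

```bash
cat > chk.py <<'E'
from cell import telemetry
import sys
s=telemetry.read_state();f=s['wrist_force'];print(round(s['clock'],2),s['eef_pos'].round(2),f.round(2));sys.exit(0 if f[2]>3.3 and abs(f[0])<5 and abs(f[1])<5 else 1)
E
m() { :; }
python3 chk.py && python3 -m handwheel '[[0,0,0,-0.0006,0,0,0.1],[0,0,0,-0.0013,0,0,0.1],[0,0,0,-0.002,0,0,0.1]]' >/dev/null && python3 chk.py && python3 -m handwheel '[[0,0,0,-0.0006,0,0,0.1],[0,0,0,-0.0013,0,0,0.1],[0,0,0,-0.002,0,0,0.1]]' >/dev/null && python3 chk.py && python3 -m handwheel '[[0,0,0,-0.0006,0,0,0.1],[0,0,0,-0.0013,0,0,0.1],[0,0,0,-0.002,0,0,0.1]]' >/dev/null && python3 chk.py
```

```text
12.18 [ 541.19 -136.27  193.2 ] [ 0.17 -1.1   5.31]
12.55 [ 541.19 -136.29  193.8 ] [ 1.2  -0.22  4.57]
12.93 [ 541.18 -136.28  194.39] [ 0.1  -0.31  5.42]
13.3 [ 541.18 -136.26  195.  ] [0.43 0.02 5.31]
```

```bash
python3 chk.py && python3 -m handwheel '[[0,0,0,-0.0008,0,0,0.1],[0,0,0,-0.0016,0,0,0.1],[0,0,0,-0.0025,0,0,0.1]]' >/dev/null && python3 chk.py && python3 -m handwheel '[[0,0,0,-0.0008,0,0,0.1],[0,0,0,-0.0016,0,0,0.1],[0,0,0,-0.0025,0,0,0.1]]' >/dev/null && python3 chk.py && python3 -m handwheel '[[0,0,0,-0.0008,0,0,0.1],[0,0,0,-0.0016,0,0,0.1],[0,0,0,-0.0025,0,0,0.1]]' >/dev/null && python3 chk.py && python3 -m handwheel '[[0,0,0,-0.0008,0,0,0.1],[0,0,0,-0.0016,0,0,0.1],[0,0,0,-0.0025,0,0,0.1]]' >/dev/null && python3 chk.py && python3 -m handwheel '[[0,0,0,-0.0008,0,0,0.1],[0,0,0,-0.0016,0,0,0.1],[0,0,0,-0.0025,0,0,0.1]]' >/dev/null && python3 chk.py
```

```text
13.3 [ 541.18 -136.26  195.  ] [0.43 0.02 5.31]
13.68 [ 541.15 -136.27  195.74] [ 0.02 -0.37  3.67]
14.05 [ 540.95 -136.22  195.97] [ 2.21 -1.49 -2.96]
```

```bash
python3 -m handwheel '[[0,0,0,0.0003,0.0007,0,0.1],[0,0,0,0.0006,0.0015,0,0.1]]' >/dev/null; python3 chk.py; python3 - <<'E'
from h import *
arc(195.8,[0])
im=camera('side');crop(im,180,230,60,60,10,'s9.png')
E
```

```text
14.3 [ 541.29 -136.34  195.86] [-1.65  0.03  2.93]
t 14.3 pos [ 541.29 -136.34  195.86] r 150.33 phi -0.0049 F [-1.65  0.03  2.93] M [0.38 0.81 0.06] gap 25.88
tool yaw err -0.0054 radialF -0.57 tangF(+y) 1.55
0 [-0.0002 -0.0002 -0.0028] [ 0.0002 -0.0024 -0.0011]
```

View pics/s9.png

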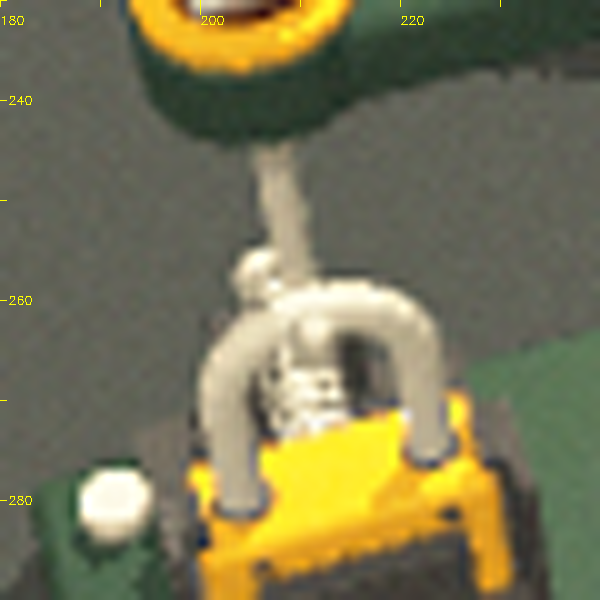

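The shackle has risen about 3.6 mm (bow top from v=259.3 to 257.8). It then held without moving under about 10 N, so it's at its stop, and the body hasn't shifted. I'll balance the residual tool force before letting go.

```bash
python3 -m handwheel '[[0,0,0,-0.0003,-0.0003,0,0.1],[0,0,0,-0.0006,-0.0006,0,0.1],[0,0,0,-0.0006,-0.0006,0,0.1]]' >/dev/null; python3 - <<'E'
from h import *
arc(195.8,[0])
E
```

```text
t 14.72 pos [ 541.12 -136.25  195.9 ] r 150.3 phi -0.0036 F [ 1.12 -0.61 -0.59] M [ 0.27  0.42 -0.05] gap 25.6
tool yaw err -0.0041 radialF -0.16 tangF(+y) -1.26
0 [-0.0002 -0.0002 -0.0027] [ 0.0003 -0.0018 -0.001 ]
```

The lock now carries the whole pull (tool Fz ≈ −0.6 N). Releasing gradually.

```bash
python3 -m handwheel '[[0,0,0,0,0.0003,0,0.1],[0,0,0,0,0.0003,0,0.1]]' 12 >/dev/null; python3 chk.py; python3 -m handwheel '[[0,0,0,0,0,0,0.1],[0,0,0,0,0,0,0.1]]' 3; python3 chk.py;  python3 -m handwheel '[[0,0,0,0,0,0,0.29],[0,0,0,0,0,0,0.31],[0,0,0,0,0,0,0.35],[0,0,0,0,0,0,0.4]]' 3; python3 - <<'E'
from h import *
arc(195.8,[0])
im=camera('side');crop(im,180,210,80,80,8,'s10.png')
E
```

```text
14.97 [ 541.28 -136.38  195.96] [-0.33 -0.78 -0.44]
clock: 15.22
eef_pos: [541.3, -136.4, 196.0]
eef_rot: [1.63, 1.562, -0.32]
wrist_force: [0.2, -0.2, -0.6]
finger_gap: 26.2
15.22 [ 541.31 -136.37  195.96] [ 0.2  -0.17 -0.59]
clock: 15.72
eef_pos: [541.3, -136.4, 196.0]
eef_rot: [1.633, 1.562, -0.317]
wrist_force: [-0.7, 0.9, -0.2]
finger_gap: 36.9
t 15.72 pos [ 541.32 -136.36  195.98] r 150.34 phi -0.0051 F [-0.72  0.92 -0.21] M [-0.03 -0.08  0.02] gap 36.9
tool yaw err -0.0056 radialF 0.59 tangF(+y) 1.0
0 [-0.0001 -0.0002 -0.0029] [ 0.0006 -0.0026 -0.0011]
```

View pics/s10.png

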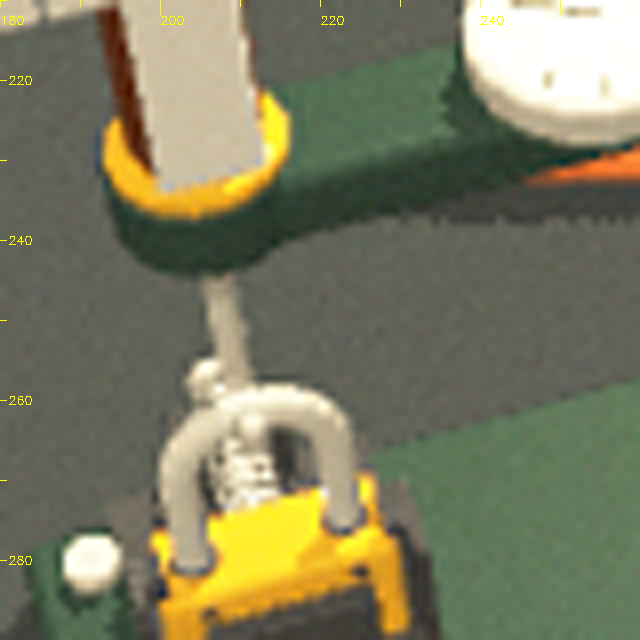

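Released, and the hook stayed at the same height under the bow. I'll open fully and back straight up.

```bash
python3 -m handwheel '[[0,0,0,0,0,0,0.6],[0,0,0,0,0,0,0.75],[0,0,0,-0.02,0,0,0.75],[0,0,0,-0.06,0,0,0.75],[0,0,0,-0.12,0,0,0.75],[0,0,0,-0.2,0,0,0.75],[0,0,0,-0.3,0,0,0.75],[0,0,0,-0.4,0,0,0.75],[0,0,0,-0.45,0,0.1,0.75],[0,0,0,-0.45,0,0.25,0.75],[0,0,0,-0.45,0,0.3,0.75],[0,0,0,-0.45,0,0.3,0.75]]'; python3 - <<'E'
from h import *
im=camera('side');cv2.imwrite('pics/side11.png',im[:,:,::-1]);crop(im,170,150,160,150,4,'s11.png')
im=camera('wrist');cv2.imwrite('pics/wrist11.png',im[:,:,::-1])
im=camera('top');cv2.imwrite('pics/top11.png',im[:,:,::-1])
E
```

```text
clock: 17.27
eef_pos: [506.7, -219.9, 331.3]
eef_rot: [1.637, 1.561, -0.314]
wrist_force: [0.4, 0.4, 0.1]
finger_gap: 70.1
```

View pics/s11.png

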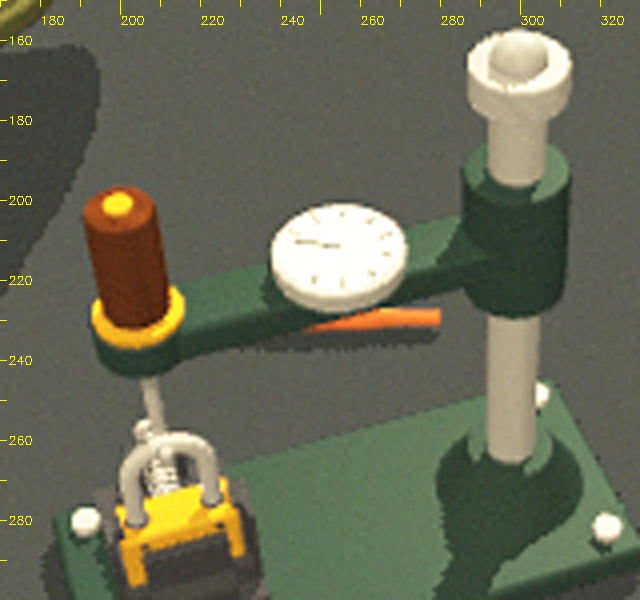

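View pics/wrist11.png

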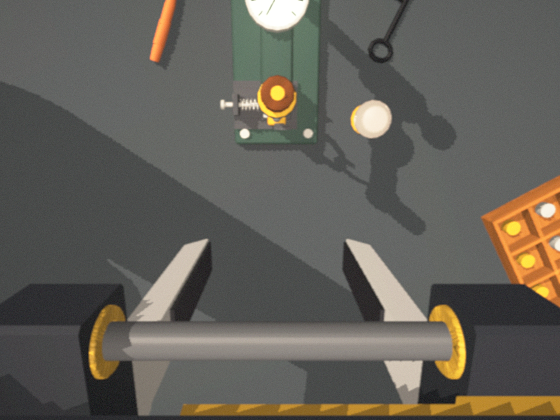

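View pics/side11.png

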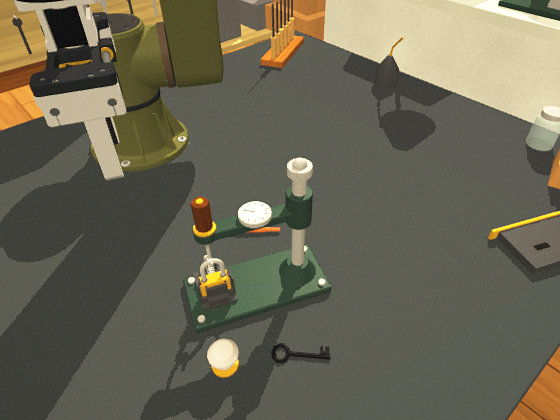

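The head is still held down by the shackle, with the grip top at (197,202). The dial needle has turned, the lock is upright in its clip, and the key, punch and knob are where they were. Handing in.

```bash
python3 -m handwheel '[[0,0,0,0,0,0,0.75],[0,0,0,0,0,0,0.75],[0,0,0,0,0,0,0.75],[0,0,0,0,0,0,0.75]]'; python3 - <<'E'
from h import *
from cell import order
a=cv2.imread('pics/side11.png')[:,:,::-1].astype(int);b=camera('side').astype(int)
print('change in stand area',abs(a-b)[190:330,180:340].mean())
print(order.sign_off())
E
```

```text
clock: 17.92
eef_pos: [507.3, -218.5, 331.0]
eef_rot: [1.656, 1.562, -0.293]
wrist_force: [-0.4, -0.5, 0.6]
finger_gap: 70.5
change in stand area 2.7972619047619047
the job is handed in; nothing more can be done
None
```

The pull test is done and handed in at about 18 s of the 58 s allowed. The lock is left hooked on, upright in its clip, and carrying the whole pull.

- **Moves:** I gripped the upright handle, drew the head down about 53 mm beside the lock, and swung the point through under the shackle. I then eased it up in small steps of under 1 mm.
- **Stop:** The hook took up the shackle at a bend height of about 95 mm. The shackle slid up about 3.6 mm, against the 3 to 15 mm expected, then stopped dead.
- **Force at the stop:** In the last step before it showed, I overshot slightly. The tool pulled up about 3 N beyond the spring, with about 2.7 N sideways. I eased this back straight away.
- **Release:** I let go with about 0.6 N of vertical force left on the tool, reducing the grip force in stages. The head stayed put.

**Last checks:** The side and wrist pictures after backing off show the hook still under the bow and the head held down. The key, punch and knob have not visibly moved. A second side picture about 0.6 s later differed by an average of 2.8 grey levels over the stand area. I took that as image noise and did not look into it further.

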